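Extend the pantry reach hook and hold it ready

ROBOT

A 6-joint arm with a two-finger parallel gripper is mounted at the origin on the work surface. World frame = base frame: x ahead of the robot, y to its left, z up, the work surface at z = 0. Lengths are in m, angles in rad, forces in N, time in s.
With the tool pointing down it reaches from about 0.275 to 0.75 m from the base axis. Payload 10.2 kg.
Tool frame: the origin (TCP) lies on the centre line of the jaws, within the pads' length; the fingertips stand 17 mm ahead of it and the grasp point (between the pads) lies 2 mm behind it (robot.tcp_to_tips is the distance from the TCP to the fingertips, in m); z points along the fingers, y is the line along which they close (so a half turn about z gives the same grasp; the last joint's range is limited). The gripper opens to 88 mm and grips with 3 to 60 N. Pads are 18 mm wide; open, the fingers measure 123 mm over their backs; the gripper's body (75 mm by 187 mm) begins 45 mm behind the grasp point.
Start: joints at [1.105, 0.313, 1.498, -0, 1.331, -0.223], TCP at [0.126, 0.51, 0.256] pointing down, gripper open.
Joint ranges: [-2.94, 2.94], [-0.97, 2.17], [0.19, 2.56], [-1.23, 4.37], [0.02, 3.11], [-2.88, 2.88]. Speed limits (rad/s): [2.39, 2.39, 3.01, 3.14, 3.14, 3.14].

INTERFACE

Orientations are given as a rotation vector (axis times angle).
In Python, from rig import monitor, viewer, job, robot gives the robot as it stands.
- The arm moves only by the tool pendant, called after ">>>" as a command line: name --argument value ..., lists and objects as JSON in quotes. Schema: {"type":"object","properties":{"motion":{"type":"array","items":{"type":"object","properties":{"sx":{"type":"number"},"sy":{"type":"number"},"sz":{"type":"number"},"wx":{"type":"number"},"wy":{"type":"number"},"wz":{"type":"number"},"jaw":{"type":"number"}},"additionalProperties":false,"required":["jaw"]},"minItems":1,"maxItems":5},"only":{"type":"string"},"quiet":{"type":"boolean"},"lines":{"type":"string"}},"required":["motion"],"additionalProperties":false}. motion is a list of rows, 1 to 5 of them, each an object with the fields sx, sy, sz (the shift in m), wx, wy, wz (a rotation vector in rad), jaw (the opening from 0.0 (shut) to 1.0 (fully open)); a field left out counts as zero (the opening has to be given); each row is the pose to reach, as a shift and turn from the pose commanded when the call began, along the tool's axes at that moment; what a row does not reach only later rows make up. A row lasts 1/8 s, in which the tool goes at most 0.0625 m and 0.188 rad, less where a joint would pass 70% of its speed; a pose out of reach is approached as far as the arm can. The fingers move at their own pace and stop on an object; the grip force is fixed at half the most. Time passes only in rows, so rows that do not move let the fingers close. The tool returns the time, the measured TCP pose, the force, the opening and the grip force at its end. only (a regular expression) keeps the lines of the reply that match it, lines (a string "A,B") keeps lines A to B, and quiet returns only ok. Input that does not fit is refused with a message, and nothing moves.
- monitor.get_obs(): the state, without advancing time (a new reading comes with each control period).
- viewer.snapshot(name): name is "scene" or "top" or "wrist"; returns the picture (384x512x3 uint8, red, green, blue); there is no depth.
- viewer.get_calibration(name): a dict with "intrinsics" (3x3 intrinsics, pixels), "k1" (the pictures are not rectified: a ray, as slopes to the right and down, at radius r is drawn at 1 + k1 r^2 times it, then the intrinsics apply), "pose" (4x4, takes a point from camera to world coordinates). Camera axes: x right, y down, z forward; pixel columns grow to the right and rows downward; lengths in m; the calibration is good to about 2 mm. A picture is of the moment at which its call begins: read the wrist's pose just before it. get_calibration takes no time and is no camera call; for the wrist camera it gives the pose at the moment of the call.
- job.finish_job(): hands the job in; it is judged then, once.
The state is a dict: "t": time; "q": joint angles; "joint_velocities": joint speeds; "joint_efforts": joint torques, N m; "position": TCP position; "tcp_rot": TCP orientation; "force": force on the tool from outside, world axes, zero at the start; "torque": the same for the moment, N m; "grip_width": opening from 0.0 (shut) to 1.0 (fully open); "grasp_force": force on a finger pad.
Only numpy, scipy, OpenCV 4.12 (cv2) and the standard library are available. Lean on these libraries where they do the work, as an engineer would, in place of code of your own. Each camera call takes 0.05 s, during which the arm holds its last target. There are 200 camera calls.

TASK

The telescopic reach hook for the top shelf lies in its rest on the pantry counter. While it lies there, squeeze the orange button in its black handgrip, pull the handgrip out past the first stop to the second stop and let the button spring back so that it locks. Then take it by its outer tube, lift it straight out of the rest and finish holding it level and still, about 10 cm above where it lay, without disturbing the jars and the tin.

Things in the scene. Friction and masses are not known exactly. Their poses are not given: they have to be found in the camera images.
- pole: Telescopic reach hook, 0.3 kg, lying level in the rest. Origin: middle of the silver square outer tube (260 mm long, 26 mm wide and high), on its axis, 70 mm above the counter. x runs along the pole to the steel hook (roughly the robot's left; hook to x = +220 mm, upturned 62 mm), z up, -y roughly away from the robot. Free tube to grip: x = -85 to +90 mm. Black cap 32 mm square at x = +130 mm.
- collars (a point): Point on the pole's axis at pole x = -105 mm, inside the first fork. Black collars 36 mm square at pole x = -98 to -90 and -130 to -112 mm stand either side of that fork (2 mm play) and keep the outer tube from sliding when the handgrip is pulled.
- grip_mid (a point): Middle of the black handgrip (80 mm long, 30 mm wide and high, on the end of the inner tube), on the pole's axis; at pole x = -185 mm when closed, -305 mm when at the second stop. The handgrip slides out along the pole's -x.
- button_face (a point): Middle of the outer face of the orange button in the handgrip's -y side (the side away from the robot), at the middle of its length: 18 mm long, 14 mm high, standing 5 mm proud. A gripper closing across the handgrip there (along pole y, 35 mm wide over the button) presses it flush with about 6 N.
- catch (a joint): How far the orange button is pressed, m: 0 out, 0.005 flush. A spring pushes it out again. The catch lets go from about 0.004 on.
- grip (a joint): How far the handgrip is pulled out, m: 0 closed, first stop 0.060, second stop 0.120 (end stop 0.122). Slides with about 3 N. Button out: locked at each of the three (2 mm play). Button held in: slides past the first stop to the end stop. Let go between stops, it clicks in at the next. A yellow band on the steel inner tube comes out of the outer tube at each stop.
- balance (a point): Point on the axis of the outer tube, at pole x = -55 mm, between the two forks: about the centre of mass when extended, a good place to lift. The tube is 26 mm wide (along pole y) here, with its underside 42 mm above the rest's board.
- rest: The rest, fixed to the counter: wooden board 290 x 100 x 15 mm with two white forks, 10 mm thick along the pole, at x = -105 and +100 mm (x as for the pole), cheeks up to 77 mm above the counter, open at the top, 3 mm wider than the tube. Origin: underside centre of the board, below the pole's origin.
- sauce: Glass sauce jar with red lid, 70 mm across, about 110 mm high, standing beyond the pole. Origin: underside centre. Leave alone.
- tin: Food tin with green label, 72 mm across, about 100 mm high, standing beyond the hook end. Origin: underside centre. Leave alone.
- spice: Spice jar with black lid and yellow label, 44 mm across, about 90 mm high, standing just past the end of the hook. Origin: underside centre. Leave alone.

How it is judged:
On the way, in this order (a step that is already met when the one before it is completed fails the run):
1. the orange button is squeezed in while the handgrip is still closed (value of joint catch above 0.0035 m and value of joint grip below 0.03 m), for 0.1 s.
2. the handgrip is out at the second stop and locked with the button out, the pole still in its rest (value of joint grip above 0.115 m and value of joint catch below 0.0015 m and height (world z) of pole below 0.085 m), for 0.2 s.
At the end, for the whole second after the job is handed in: Handgrip out more than 115 mm and locked, button out; pole held by the fingers on its outer tube, level within 20 degrees, axis 130 to 270 mm above the counter (60 to 200 mm above where it lay), clear of the rest, still; jars and tin upright and within 30 mm of where they were (value of joint grip above 0.115 m and value of joint catch below 0.0015 m and height (world z) of pole between 0.13 and 0.27 m and angle between pole's own x axis and vertical between 1.2208 and 1.9208 rad and angle between pole's own z axis and vertical below 0.35 rad and contact force between the fingers and pole above 1 N and contact force between pole and rest below 0.1 N and x of the grasp point in the frame of pole between -0.13 and 0.14 m and linear speed of pole below 0.03 m/s and not (distance of any of sauce, tin, spice from where it was at the start of the episode above 0.03 m or angle between any of sauce, tin, spice's own z axis and vertical above 0.35 rad)); the arm keeps its last pose, push and grip.
It fails at once if a jar or the tin is shifted by more than 30 mm or tipped (distance of any of sauce, tin, spice from where it was at the start of the episode above 0.03 m or angle between any of sauce, tin, spice's own z axis and vertical above 0.35 rad).
It also fails if it takes over 43 s, if anything falls off the work surface, if the arm or the gripper's body presses on something with over 40 N, if the wrist force passes 120 N, or if a joint passes its speed limit or range.

## Working session

There is one attempt and no reset: what is moved stays moved. The work goes in short steps, Python scripts to look and compute and a tool call to move; the robot and the scene stay as the last step left them, time stands still between calls to the robot, and variables do not carry over. Pictures are saved under pics/ and viewed, at most 10 in all, crops included, and the job is handed in when it is done.

```bash
mkdir -p pics
```

Run:
```python
from rig import monitor, viewer, job, robot
import cv2,numpy as np
o=monitor.get_obs();print({k:np.round(v,3) for k,v in o.items()})
ims=[viewer.snapshot(n)[:,:,::-1] for n in("scene","top","wrist")]
for n,i in zip("stw",ims): cv2.imwrite(f"pics/{n}0.png",i)
for n in("scene","top","wrist"):
  c=viewer.get_calibration(n);print(n,c["intrinsics"].tolist(),c["k1"],np.round(c["pose"],4).tolist())
cv2.imwrite("pics/t0b.png",cv2.resize(ims[1],(800,600)))
```

```text
{'t': np.float64(0.0), 'q': array([ 1.105,  0.313,  1.498, -0.   ,  1.331, -0.223]), 'joint_velocities': array([ 0.002,  0.   ,  0.   ,  0.   ,  0.001, -0.002]), 'joint_efforts': array([-1.0000e-03, -4.0220e+01, -2.5228e+01,  7.0000e-02,  3.5000e-02,
       -0.0000e+00]), 'position': array([0.126, 0.509, 0.255]), 'tcp_rot': array([-3.800e-01, -3.118e+00,  2.000e-03]), 'force': array([-0.606, -0.215,  0.792]), 'torque': array([-0.001,  0.025,  0.026]), 'grasp_force': np.float64(0.0), 'grip_width': np.float64(0.999)}
scene [[450.8628713391262, 0.0, 253.20762274947825], [0.0, 450.8628713391262, 196.75854106870415], [0.0, 0.0, 1.0]] 0.03601114184543372 [[0.8379, 0.4726, -0.2733, 0.8334], [0.5459, -0.72, 0.4285, -0.239], [0.0057, -0.5082, -0.8612, 0.7942], [0.0, 0.0, 0.0, 1.0]]
top [[393.9871292773049, 0.0, 251.36630426800525], [0.0, 393.9871292773049, 199.23494563000645], [0.0, 0.0, 1.0]] -0.013361435760735285 [[0.0189, -0.9852, 0.1704, 0.4464], [-0.9992, -0.0125, 0.0384, 0.1276], [-0.0357, -0.171, -0.9846, 0.87], [0.0, 0.0, 0.0, 1.0]]
wrist [[332.3017340269657, 0.0, 257.1297225483312], [0.0, 332.3017340269657, 192.1779470016165], [0.0, 0.0, 1.0]] 0.021750514924851784 [[0.2411, 0.9311, 0.2736, 0.0549], [0.9705, -0.2312, -0.0683, 0.5259], [-0.0004, 0.282, -0.9594, 0.3848], [0.0, 0.0, 0.0, 1.0]]
```

View pics/t0b.png

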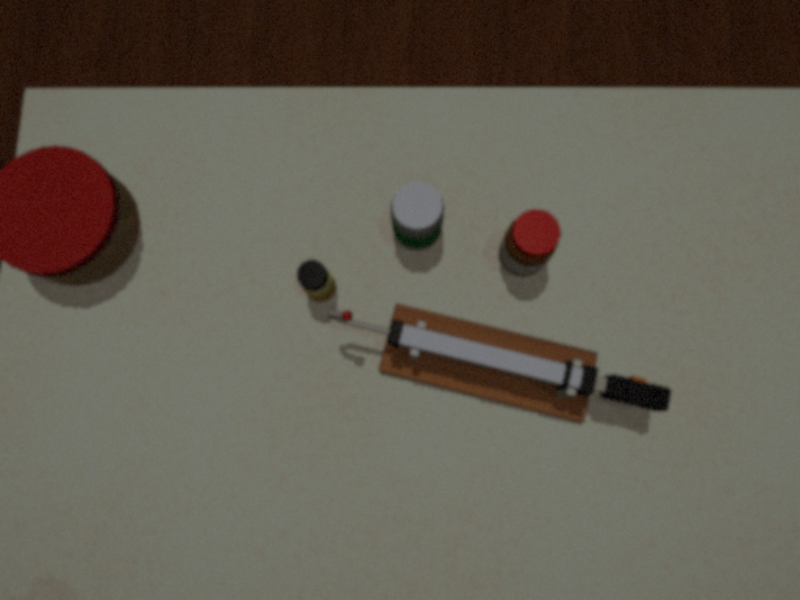

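View pics/s0.png

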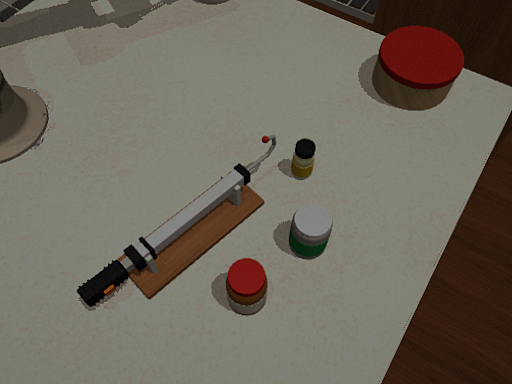

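Create h.py:
```python
import numpy as np,cv2
from rig import viewer
def ray(cal,px,z):
  K,k=cal["intrinsics"],cal["k1"]
  s=cv2.undistortPoints(np.array([[px]],float),K,np.array([k,0,0,0.]))[0,0]
  P=np.array(cal["pose"]);d=P[:3,:3]@[*s,1];o=P[:3,3]
  return o+d*(z-o[2])/d[2]
```

Run:
```python
from h import *
c=viewer.get_calibration("top");s=viewer.get_calibration("scene")
f=1/1.5625
B=[ray(c,(x*f,y*f),.015) for x,y in[(397,305),(597,352),(583,420),(381,372)]]
print("board",np.round(B,3),np.mean(B,0),[np.linalg.norm(B[i]-B[i-1]) for i in range(4)])
d=B[0]+B[3]-B[1]-B[2];print("yaw",np.arctan2(d[1],d[0]))
for n,p,z in[("cap",(396,333),.086),("coll",(588,379),.088),("grip",(637,392),.085),("tin",(417,203),.1),("sauce",(537,228),.11),("spice",(313,272),.09)]:
  print(n,ray(c,(p[0]*f,p[1]*f),z))
for n,p,z in[("cap",(242,174),.086),("coll",(135,256),.088),("grip",(102,280),.085),("sauce",(246,273),.11),("tin",(312,218),.1)]:
  print("s",n,ray(s,p,z))
```

```text
board [[ 0.604  0.155  0.015]
 [ 0.541 -0.122  0.015]
 [ 0.448 -0.1    0.015]
 [ 0.509  0.176  0.015]] [0.52532658 0.02716844 0.015     ] [np.float64(0.09700426911319185), np.float64(0.2842639172470814), np.float64(0.09549091192361545), np.float64(0.28224323602523027)]
yaw 1.3517072581328826
cap [0.55386393 0.15349055 0.086     ]
coll [ 0.49875771 -0.08840734  0.088     ]
grip [ 0.48368989 -0.14953622  0.085     ]
tin [0.72395139 0.12862039 0.1       ]
sauce [ 0.68800242 -0.02459315  0.11      ]
spice [0.63225055 0.26339202 0.09      ]
s cap [0.56394566 0.14346069 0.086     ]
s coll [ 0.50633276 -0.0934249   0.088     ]
s grip [ 0.487847   -0.15432754  0.085     ]
s sauce [ 0.68397992 -0.02357899  0.11      ]
s tin [0.72204443 0.12661701 0.1       ]
```

Add to h.py:
```python
from rig import monitor
from scipy.spatial.transform import Rotation as R
O=np.array([.526,.028,.070]);YAW=1.343
def pp(x,y=0,z=0,O=O,yaw=None):
  yaw=YAW if yaw is None else yaw
  return O+R.from_euler('z',yaw).apply([x,y,z])
def togo(p,yaw=None):  # tool-frame shift & turn to point p, tool down, closing along pole y
  yaw=YAW if yaw is None else yaw
  o=monitor.get_obs();A=R.from_rotvec(o["tcp_rot"])
  x=np.array([-np.cos(yaw),-np.sin(yaw),0]);z=np.array([0,0,-1.]);T=R.from_matrix(np.c_[x,np.cross(z,x),z])
  print("t",o["t"],"pos",np.round(o["position"],4),"shift",np.round(A.inv().apply(p-o["position"]),4),"turn",np.round((A.inv()*T).as_rotvec(),3),"F",np.round(o["force"],1),"w",round(float(o["grip_width"]),3),round(float(o["grasp_force"]),1))
```

```bash
python3 -c "
from h import *
togo(pp(-.185,0,.09))"
```

```text
t 0.15 pos [0.1262 0.5095 0.2554] shift [-0.5066 -0.5561  0.0957] turn [-1.000e-03 -1.000e-03 -1.586e+00] F [ 0.1  0.2 -0.1] w 0.997 0.0
```

```bash
sed -i 's/x=np.array(\[-np.cos(yaw),-np.sin(yaw),0\])/x=np.array([np.cos(yaw),np.sin(yaw),0])/' h.py
```

>>> pendant --motion '[{"sx":-0.045, "sy":-0.045, "wz":0.18, "jaw":1}, {"sx":-0.09, "sy":-0.09, "wz":0.36, "jaw":1}, {"sx":-0.13, "sy":-0.14, "wz":0.54, "jaw":1}, {"sx":-0.17, "sy":-0.185, "wz":0.72, "jaw":1}, {"sx":-0.21, "sy":-0.23, "wz":0.9, "jaw":1}]'

```text
t: 0.78
position: [0.2751, 0.2341, 0.2558]
tcp_rot: [1.706, 2.638, 0.001]
force: [0.7, -0.2, 0.1]
grip_width: 0.998
grasp_force: 0.0
```

```bash
python3 -c "
from h import *
togo(pp(-.185,0,.09))"
```

```text
t 0.775 pos [0.2751 0.2341 0.2558] shift [-0.4381  0.0322  0.0958] turn [ 0.001 -0.     0.65 ] F [ 0.7 -0.2  0.1] w 0.998 0.0
```

>>> pendant --motion '[{"sx":-0.06, "wz":0.13, "jaw":1}, {"sx":-0.12, "sy":0.01, "wz":0.26, "jaw":1}, {"sx":-0.18, "sy":0.015, "wz":0.39, "jaw":1}, {"sx":-0.24, "sy":0.02, "wz":0.52, "jaw":1}, {"sx":-0.3, "sy":0.022, "wz":0.65, "jaw":1}]'

```text
t: 1.4
position: [0.4199, -0.03, 0.2557]
tcp_rot: [2.458, 1.956, 0.0]
force: [1.3, 0.3, -0.9]
grip_width: 0.998
grasp_force: 0.0
```

>>> pendant --motion '[{"jaw":1}]'

```text
t: 1.52
position: [0.4201, -0.0308, 0.2552]
tcp_rot: [-2.459, -1.954, 0.001]
force: [-1.1, 0.0, -0.0]
grip_width: 0.999
grasp_force: 0.0
```

Run:
```python
from h import *
togo(pp(-.185,0,.09))
c=viewer.get_calibration("wrist");im=viewer.snapshot("wrist")[:,:,::-1]
cv2.imwrite("pics/w1.png",im);print(np.round(c["pose"],4).tolist())
```

```text
t 1.525 pos [ 0.4201 -0.0308  0.2552] shift [-0.1038  0.0899  0.0951] turn [-0.001  0.     0.   ] F [-1.1  0.  -0. ] w 0.999 0.0
[[0.974, -0.2173, -0.0637, 0.4357], [-0.2265, -0.9348, -0.2737, 0.0388], [-0.0001, 0.2811, -0.9597, 0.3847], [0.0, 0.0, 0.0, 1.0]]
```

View pics/w1.png

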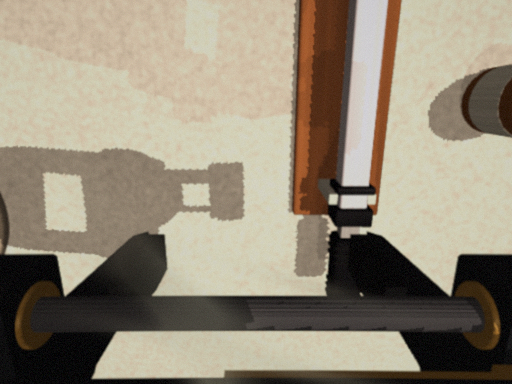

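Run:
```python
from h import *
c=viewer.get_calibration("wrist")
im=cv2.imread("pics/w1.png").astype(int)
pts=[]
for y in range(5,175,10):
  w=(im[y,320:420].min(1)>165)&(im[y,320:420,0]>=im[y,320:420,2]-12)
  xs=np.where(w)[0]+320
  print(y,xs.min() if len(xs) else None,xs.max() if len(xs) else None, end=' | ')
print()
Ri=lambda v:R.from_euler('z',-YAW).apply(v-O)
for p,z in[((350,0),.083),((343,180),.083),((387,0),.083),((373,180),.083),((329,225),.088),((373,225),.088),((329,187),.088),((373,187),.088),((292,213),.015),((377,213),.015)]:
  print(p,np.round(Ri(ray(c,p,z)),4))
```

```text
5 359 386 | 15 357 385 | 25 357 383 | 35 356 383 | 45 356 401 | 55 354 380 | 65 364 380 | 75 364 378 | 85 362 377 | 95 362 376 | 105 360 375 | 115 360 374 | 125 359 373 | 135 359 372 | 145 357 371 | 155 346 370 | 165 345 369 | 
(350, 0) [0.0644 0.0175 0.013 ]
(343, 180) [-0.0846  0.0114  0.013 ]
(387, 0) [ 0.0642 -0.0121  0.013 ]
(373, 180) [-0.0845 -0.0165  0.013 ]
(329, 225) [-0.1277  0.0228  0.018 ]
(373, 225) [-0.1275 -0.0191  0.018 ]
(329, 187) [-0.09    0.0252  0.018 ]
(373, 187) [-0.0899 -0.0153  0.018 ]
(292, 213) [-0.142   0.0504 -0.055 ]
(377, 213) [-0.1417 -0.0495 -0.055 ]
```

>>> pendant --motion '[{"sx":-0.05, "sy":0.04, "sz":0.02, "jaw":1}, {"sx":-0.1038, "sy":0.07, "sz":0.03, "jaw":1}, {"sx":-0.1038, "sy":0.09, "sz":0.04, "jaw":1}, {"sx":-0.1038, "sy":0.09, "sz":0.04, "jaw":1}, {"sx":-0.1038, "sy":0.09, "sz":0.04, "jaw":1}]'

```text
t: 2.2
position: [0.4838, -0.1476, 0.2162]
tcp_rot: [-2.452, -1.964, -0.0]
force: [-0.2, 0.6, 0.7]
grip_width: 1.001
grasp_force: 0.0
```

Run:
```python
from h import *
togo(pp(-.185,0,.09))
c=viewer.get_calibration("wrist");im=viewer.snapshot("wrist")[:,:,::-1]
cv2.imwrite("pics/w2.png",im);np.savez("w2.npz",**c)
```

```text
t 2.2 pos [ 0.4838 -0.1476  0.2162] shift [-0.0044  0.0014  0.0562] turn [-0.    -0.     0.008] F [-0.2  0.6  0.7] w 1.001 0.0
```

View pics/w2.png

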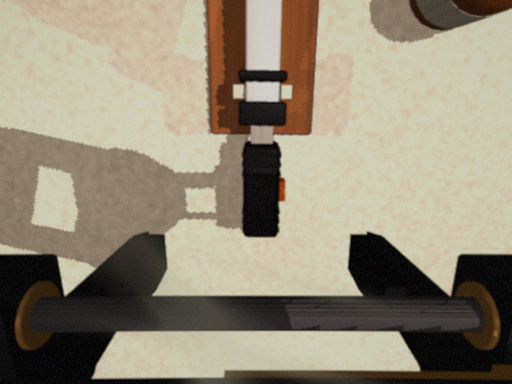

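Run:
```python
from h import *
c=np.load("w2.npz");Ri=lambda v:R.from_euler('z',-YAW).apply(v-O)
for n,p,z in[("gripfront",(262,143),.085),("gripback",(261.5,236),.085),("btn",(284,189),.07),("coll",(262.5,103),.088),("collend",(262.5,124),.088),("fork",(262.5,91),.077),("tubetop",(263.5,2),.083),("boardL",(210,133),.015),("boardR",(312,133),.015)]:
  print(n,np.round(Ri(ray(c,p,z)),4))
```

```text
gripfront [-0.1455 -0.0016  0.015 ]
gripback [-0.2244 -0.0021  0.015 ]
btn [-0.187  -0.0213  0.    ]
coll [-0.1152 -0.0016  0.018 ]
collend [-0.1306 -0.0018  0.018 ]
fork [-0.1066 -0.0017  0.007 ]
tubetop [-0.0472 -0.0015  0.013 ]
boardL [-0.1457  0.0486 -0.055 ]
boardR [-0.145  -0.0518 -0.055 ]
```

```bash
sed -i 's/\.526,\.028,\.070/.5277,.0276,.070/' h.py; python3 -c "
from h import *
togo(pp(-.185,0,-.002))"
```

```text
t 2.25 pos [ 0.4839 -0.1477  0.2164] shift [-0.0043  0.003   0.1484] turn [0.001 0.    0.008] F [ 0.4 -0.2 -0.5] w 0.998 0.0
```

>>> pendant --motion '[{"sx":-0.004, "sy":0.003, "sz":0.04, "wz":0.008, "jaw":1}, {"sx":-0.004, "sy":0.003, "sz":0.08, "wz":0.008, "jaw":1}, {"sx":-0.004, "sy":0.003, "sz":0.115, "wz":0.008, "jaw":1}, {"sx":-0.004, "sy":0.003, "sz":0.14, "wz":0.008, "jaw":1}, {"sx":-0.004, "sy":0.003, "sz":0.148, "wz":0.008, "jaw":1}]'

```text
t: 2.88
position: [0.4858, -0.1527, 0.0674]
tcp_rot: [-2.46, -1.952, 0.001]
force: [0.3, -0.2, 1.5]
grip_width: 0.999
grasp_force: 0.0
```

>>> pendant --motion '[{"jaw":1}, {"jaw":1}]'

```text
t: 3.12
position: [0.4868, -0.1537, 0.0689]
tcp_rot: [2.46, 1.951, 0.001]
force: [0.3, 0.1, -0.3]
grip_width: 0.996
grasp_force: 0.0
```

```bash
python3 -c "
from h import *
togo(pp(-.185,0,-.002))"
```

```text
t 3.125 pos [ 0.4868 -0.1537  0.0689] shift [ 0.0008 -0.0011  0.0009] turn [ 0.002  0.001 -0.002] F [ 0.3  0.1 -0.3] w 0.996 0.0
```

>>> pendant --motion '[{"sy":-0.001, "jaw":0.5}, {"sy":-0.001, "jaw":0.3}, {"sy":-0.001, "jaw":0.3}, {"sy":-0.001, "jaw":0.3}, {"sy":-0.001, "jaw":0.3}]'

```text
t: 3.75
position: [0.4854, -0.1534, 0.0677]
tcp_rot: [2.462, 1.952, 0.0]
force: [0.1, -0.5, 0.9]
grip_width: 0.46
grasp_force: 0.2
```

>>> pendant --motion '[{"jaw":0.3}, {"jaw":0.3}, {"jaw":0.3}, {"jaw":0.3}]'

```text
t: 4.25
position: [0.4852, -0.1534, 0.0677]
tcp_rot: [-2.462, -1.952, 0.0]
force: [-0.6, 0.4, 0.3]
grip_width: 0.339
grasp_force: 30.0
```

>>> pendant --motion '[{"sx":-0.012, "jaw":0.3}, {"sx":-0.028, "jaw":0.3}, {"sx":-0.044, "jaw":0.3}, {"sx":-0.06, "jaw":0.3}, {"sx":-0.076, "jaw":0.3}]'

```text
t: 4.88
position: [0.4676, -0.2286, 0.0677]
tcp_rot: [-2.462, -1.951, 0.0]
force: [0.6, 2.9, 0.7]
grip_width: 0.334
grasp_force: 30.0
```

>>> pendant --motion '[{"sx":-0.014, "jaw":0.3}, {"sx":-0.027, "jaw":0.3}, {"sx":-0.037, "jaw":0.3}, {"sx":-0.044, "jaw":0.3}, {"sx":-0.047, "jaw":0.3}]'

```text
t: 5.5
position: [0.4572, -0.2734, 0.0677]
tcp_rot: [2.462, 1.952, -0.0]
force: [-0.1, 2.5, 0.2]
grip_width: 0.338
grasp_force: 30.0
```

>>> pendant --motion '[{"jaw":0.3}, {"jaw":0.3}]'

```text
t: 5.75
position: [0.4574, -0.2733, 0.0678]
tcp_rot: [2.461, 1.952, -0.0]
force: [-0.6, -1.5, -0.9]
grip_width: 0.335
grasp_force: 30.0
```

```bash
python3 -c "
from h import *
togo(pp(-.305,0,-.002))"
```

```text
t 5.75 pos [ 0.4574 -0.2733  0.0678] shift [ 0.004   0.0006 -0.0002] turn [ 0.     0.001 -0.002] F [-0.6 -1.5 -0.9] w 0.335 30.0
```

>>> pendant --motion '[{"sx":-0.001, "jaw":0.3}, {"sx":-0.001, "jaw":0.3}]'

```text
t: 6.0
position: [0.4571, -0.2738, 0.0677]
tcp_rot: [-2.461, -1.952, -0.0]
force: [0.3, 1.4, 0.2]
grip_width: 0.333
grasp_force: 30.0
```

>>> pendant --motion '[{"sx":-0.001, "jaw":0.3}, {"sx":-0.001, "jaw":0.3}]'

```text
t: 6.25
position: [0.4569, -0.2744, 0.0676]
tcp_rot: [-2.461, -1.951, -0.001]
force: [2.3, 6.0, -0.4]
grip_width: 0.341
grasp_force: 30.0
```

>>> pendant --motion '[{"sx":0.001, "jaw":0.3}, {"sx":0.001, "jaw":0.3}, {"sx":0.001, "jaw":1}, {"sx":0.001, "jaw":1}, {"sx":0.001, "jaw":1}]'

```text
t: 6.88
position: [0.4571, -0.2742, 0.0678]
tcp_rot: [2.462, 1.951, -0.0]
force: [-1.2, 0.0, 0.2]
grip_width: 0.652
grasp_force: 0.0
```

>>> pendant --motion '[{"jaw":1}, {"jaw":1}, {"sz":-0.05, "jaw":1}, {"sz":-0.1, "jaw":1}, {"sz":-0.15, "jaw":1}]'

```text
t: 7.5
position: [0.4569, -0.2739, 0.2194]
tcp_rot: [2.462, 1.952, -0.0]
force: [-0.1, -0.7, 0.8]
grip_width: 0.999
grasp_force: 0.0
```

>>> pendant --motion '[{"jaw":1}]'

```text
t: 7.62
position: [0.458, -0.2749, 0.2212]
tcp_rot: [2.456, 1.948, 0.002]
force: [0.0, -0.0, -0.7]
grip_width: 1.001
grasp_force: 0.0
```

Run:
```python
from h import *
togo(pp(-.055,0,-.002))
c=viewer.get_calibration("wrist");im=viewer.snapshot("wrist")[:,:,::-1]
cv2.imwrite("pics/w3.png",im);np.savez("w3.npz",**c)
```

```text
t 7.625 pos [ 0.458  -0.2749  0.2212] shift [ 0.256  -0.0019  0.1523] turn [ 0.006  0.004 -0.002] F [ 0.  -0.  -0.7] w 1.001 0.0
```

View pics/w3.png

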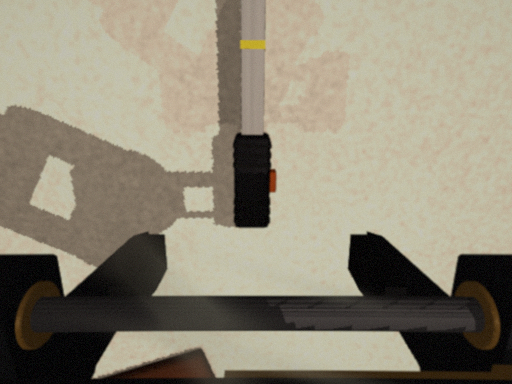

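Run:
```python
from h import *
c=np.load("w3.npz");Ri=lambda v:R.from_euler('z',-YAW).apply(v-O)
for p,z in[((252.5,134),.085),((251.5,227),.085),((276,181),.07),((271,181),.07),((252.5,44),.08)]:
  print(np.round(Ri(ray(c,p,z)),4))
```

```text
[-0.2694  0.0028  0.015 ]
[-0.3487  0.0042  0.015 ]
[-0.3118 -0.0173  0.    ]
[-0.3118 -0.0129  0.    ]
[-0.2035  0.0024  0.01  ]
```

>>> pendant --motion '[{"sx":0.06, "sy":-0.001, "jaw":1}, {"sx":0.12, "sy":-0.002, "jaw":1}, {"sx":0.18, "sy":-0.002, "jaw":1}, {"sx":0.24, "sy":-0.002, "jaw":1}, {"sx":0.256, "sy":-0.002, "jaw":1}]'

```text
t: 8.3
position: [0.5131, -0.0216, 0.2162]
tcp_rot: [-2.456, -1.955, 0.002]
force: [0.8, -0.2, 0.1]
grip_width: 0.999
grasp_force: 0.0
```

>>> pendant --motion '[{"jaw":1}, {"jaw":1}]'

```text
t: 8.55
position: [0.5132, -0.0258, 0.2172]
tcp_rot: [-2.463, -1.95, 0.001]
force: [-0.6, 0.6, -0.0]
grip_width: 1.002
grasp_force: 0.0
```

Run:
```python
from h import *
togo(pp(-.055,0,-.002))
c=viewer.get_calibration("wrist");im=viewer.snapshot("wrist")[:,:,::-1]
t=viewer.snapshot("top")[:,:,::-1]
cv2.imwrite("pics/w4.png",im);np.savez("w4.npz",**c);cv2.imwrite("pics/t4.png",t)
```

```text
t 8.55 pos [ 0.5132 -0.0258  0.2172] shift [0.0003 0.0022 0.1492] turn [-0.001  0.    -0.004] F [-0.6  0.6 -0. ] w 1.002 0.0
```

View pics/w4.png

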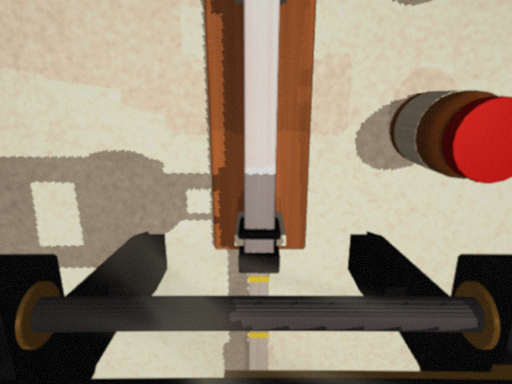

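View pics/t4.png

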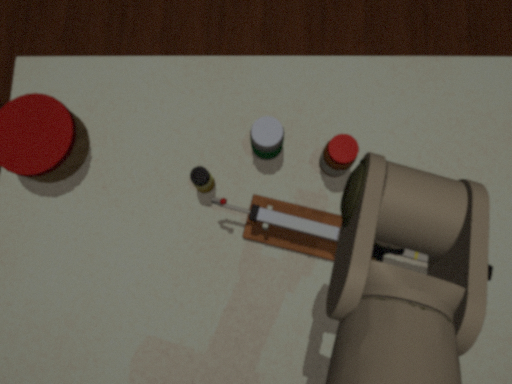

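Run:
```python
from h import *
c=np.load("w4.npz");Ri=lambda v:R.from_euler('z',-YAW).apply(v-O)
for p,z in[((261.5,5),.083),((260,205),.083),((259.5,263),.088)]: print(np.round(Ri(ray(c,p,z)),4))
```

```text
[ 0.0764 -0.001   0.013 ]
[-0.0724  0.0004  0.013 ]
[-0.1235  0.001   0.018 ]
```

>>> pendant --motion '[{"sy":0.001, "sz":0.04, "jaw":1}, {"sy":0.001, "sz":0.08, "jaw":1}, {"sy":0.001, "sz":0.12, "jaw":1}, {"sy":0.001, "sz":0.14, "jaw":1}, {"sy":0.001, "sz":0.149, "jaw":1}]'

```text
t: 9.28
position: [0.514, -0.0254, 0.0678]
tcp_rot: [-2.462, -1.949, 0.001]
force: [-0.1, 0.4, 0.5]
grip_width: 1.001
grasp_force: 0.0
```

>>> pendant --motion '[{"jaw":1}, {"jaw":1}]'

```text
t: 9.52
position: [0.5149, -0.0249, 0.0696]
tcp_rot: [2.461, 1.951, 0.001]
force: [0.3, 0.5, -0.1]
grip_width: 1.003
grasp_force: 0.0
```

```bash
python3 -c "
from h import *
togo(pp(-.055,0,-.002))"
```

```text
t 9.525 pos [ 0.5149 -0.0249  0.0696] shift [-0.001   0.0006  0.0016] turn [ 0.002  0.    -0.002] F [ 0.3  0.5 -0.1] w 1.003 0.0
```

>>> pendant --motion '[{"jaw":0.3}, {"jaw":0.2}, {"jaw":0.2}, {"jaw":0.2}, {"jaw":0.2}]'

```text
t: 10.15
position: [0.5144, -0.0246, 0.0687]
tcp_rot: [-2.462, -1.952, 0.0]
force: [-0.4, 0.1, 0.0]
grip_width: 0.458
grasp_force: 0.0
```

>>> pendant --motion '[{"jaw":0.2}, {"jaw":0.2}, {"jaw":0.2}, {"jaw":0.2}]'

```text
t: 10.65
position: [0.5145, -0.0246, 0.0687]
tcp_rot: [2.462, 1.952, 0.0]
force: [0.8, -0.6, -0.5]
grip_width: 0.291
grasp_force: 30.0
```

Width 0.291 × 88 = 25.6 mm: the tube is held. Lift straight up.

>>> pendant --motion '[{"sz":-0.005, "jaw":0.2}, {"sz":-0.015, "jaw":0.2}, {"sz":-0.03, "jaw":0.2}, {"sz":-0.045, "jaw":0.2}, {"sz":-0.06, "jaw":0.2}]'

```text
t: 11.28
position: [0.5143, -0.0246, 0.13]
tcp_rot: [2.462, 1.952, 0.0]
force: [-0.0, -0.1, -3.8]
grip_width: 0.294
grasp_force: 30.0
```

>>> pendant --motion '[{"sz":-0.015, "jaw":0.2}, {"sz":-0.028, "jaw":0.2}, {"sz":-0.036, "jaw":0.2}, {"sz":-0.04, "jaw":0.2}, {"sz":-0.04, "jaw":0.2}]'

```text
t: 11.9
position: [0.5144, -0.0246, 0.1686]
tcp_rot: [-2.462, -1.952, 0.0]
force: [-0.1, -0.4, -3.0]
grip_width: 0.295
grasp_force: 30.0
```

>>> pendant --motion '[{"jaw":0.2}, {"jaw":0.2}, {"jaw":0.2}, {"jaw":0.2}]'

```text
t: 12.4
position: [0.5144, -0.0246, 0.1687]
tcp_rot: [-2.462, -1.952, 0.0]
force: [-0.1, 1.3, -3.5]
grip_width: 0.292
grasp_force: 30.0
```

Run:
```python
from h import *
s=viewer.snapshot("scene")[:,:,::-1];cv2.imwrite("pics/s5.png",s)
```

```text
(no output)
```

View pics/s5.png

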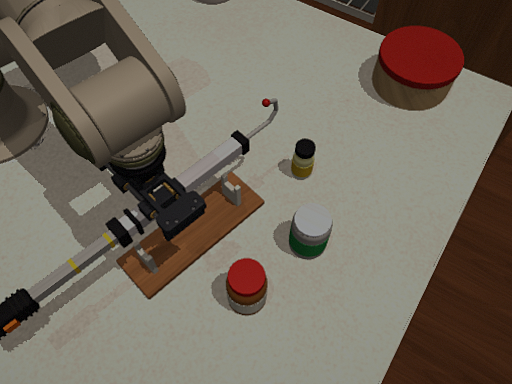

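The pole is lifted level and clear of the rest. Both yellow bands show at about (72,265) and (108,240), the button is out at (12,325), and the jars and tin have not moved.

```bash
python3 -c "
from rig import job
print(job.finish_job())"
```

```text
the job is handed in; nothing more can be done
None
```

The job is handed in: the handgrip is pulled out to the second stop with the button sprung back, and the arm holds the pole by its outer tube, level and about 10 cm above the rest, with the jars and tin not visibly moved; no verdict came back.

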